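# Clamp a heat sink in a bench-mounted quick clamp

## Task

Two one-hand bar clamps are screwed to the electronics bench. Squeeze and release the trigger of the one that holds the finned heat sink, over and over, until its sliding jaw grips the heat sink firmly against the fixed jaw and a good squeeze brings the jaw no closer, then let go and withdraw. Work it by the trigger only, do not push the sliding jaw, and leave the other clamp, with the plain grey box, as it is.

Things in the scene. Friction and masses are not known exactly. Their poses are not given: they have to be found in the camera images.
- handle (a point): Fixed black handle, 22 (x) by 26 (y) mm, top 138 mm above the bench, of the clamp with the heat sink. Point: centre line, 115 mm above the bench; x along the bar to the sliding jaw, z up. Trigger ahead (+x). Span from the handle's back to the trigger's front, at the tip: 56 mm at rest, 38 squeezed. The handle is rigid: centre closing fingers 8 mm ahead of this point, or draw the trigger alone.
- trigger (a point): Steel trigger, 14 mm thick, 22 wide, hinged 42 mm above the bench. Point: middle of its tip, 124 mm above the bench and 38 mm ahead of the handle point at rest, 20 squeezed home; its front face is 7 mm further. Fingertips 100 mm above the bench take it. 12 N moves it, 15 to 25 N grips firmly. Each full squeeze draws the jaw about 8 mm; let go, it springs back and the jaw stays.
- jaw: Bar with sliding jaw (83 mm high) of that clamp. Origin: on the bar's top, 24 mm above the bench, below the face of its rubber pad; clamp's axes. Closes along -x. Its face starts 70 to 90 mm from the fixed jaw's face (which is 104 mm ahead of the handle point, 70 mm high) and ends about 47 mm from it, the springy pad pressed in by some 3 mm. A brake holds it where the trigger has brought it.
- heatsink: Finned aluminium heat sink, 50 (x) by 60 (y) by 34 mm high, seven upright fins along x; loose on the clamp's two rails, 30 mm above the bench, 3 to 10 mm in front of the fixed jaw, and slides back against it when pressed. Origin: centre of its underside.
- spare_jaw: The same sliding jaw of the other, identical clamp, which holds a plain grey box of about the same size; not to be moved. Origin as for the first jaw.
Mind the look-alikes: they are no part of the job. What is shaped like the heatsink but pink, purple or turquoise is not meant.

How it is judged (in metres and radians):
At the end, for the whole second after the job is handed in: The sliding jaw presses on the heat sink with more than 5 N by itself; the heat sink is at rest, flat on the rails (within 7 degrees), within 8 mm of the fixed jaw and within 15 mm of the clamp's centre line (contact force between jaw and heatsink above 5 N and x of heatsink in the frame of handle below 0.137 m and y of heatsink in the frame of handle between -0.015 and 0.015 m and angle between heatsink's own z axis and vertical below 0.12 rad and linear speed of heatsink below 0.02 m/s); the robot touches nothing.
It fails at once if the robot pushes the sliding jaw or its bar by hand (contact force between any of the fingers, the arm and jaw above 2 N).
It fails at once if the other clamp's sliding jaw is moved by more than 4 mm (distance of spare_jaw from where it was at the start of the episode above 0.004 m).
It also fails if it takes over 54 s, if anything falls off the work surface, if the arm or the gripper's body presses on something with over 40 N, if the wrist force passes 120 N, or if a joint passes its speed limit or range.

## Robot

A 6-joint arm with a two-finger parallel gripper is mounted at the origin on the work surface. World frame = base frame: x ahead of the robot, y to its left, z up, the work surface at z = 0. Lengths are in mm, angles in rad, forces in N, time in s.
With the tool pointing down it reaches from about 300 to 775 mm from the base axis. Payload 14.6 kg.
Tool frame: the origin (TCP) lies at the very end of the fingers, on their centre line; the grasp point (between the pads) lies 19 mm behind it (grip_point_offset is the distance from the TCP to the grasp point, in mm); z points along the fingers, y is the line along which they close (so a half turn about z gives the same grasp; the last joint's range is limited). The gripper opens to 94 mm and grips with 3 to 60 N. Pads are 16 mm wide; open, the fingers measure 119 mm over their backs; the gripper's body (75 mm by 177 mm) begins 78 mm behind the grasp point.
Start: joints at [-1.361, 0.3, 1.521, -0, 1.321, -0.067], TCP at [150.297, -529.056, 205.446] pointing down, gripper open.
Joint ranges: [-3.03, 3.03], [-0.79, 2.21], [0.23, 2.52], [-1.04, 4.18], [0, 3.07], [-2.55, 2.55]. Speed limits (rad/s): [2.22, 2.22, 2.57, 3.14, 3.14, 3.14].

## Interface

Orientations are given as [roll, pitch, yaw] about the fixed x, y, z axes, in that order (R = Rz(yaw) Ry(pitch) Rx(roll)).
In Python, from cell import read_state, camera, camera_info, sign_off, grip_point_offset gives the robot as it stands.
- The arm moves only by the shell command python3 -m handwheel 'ROWS' [FORCE]. ROWS is text: rows parted by semicolons, each of 5 numbers parted by spaces: the shift along the world's x, y, z in units of 40 mm (1.0 is 40 mm), then the turn about the world's z in units of 5 degrees (1.0 is 5 degrees), then the closure, from 0 (fully open) to 1 (shut). In form: dx dy dz yaw gripper; .... A call has 1 to 12 rows; each row shifts and turns the commanded pose from where the row before left it; what a row does not reach is not made up. A row lasts 1/12 s, in which the tool goes at most 41.7 mm and 7.16 degrees, less where a joint would pass 70% of its speed; a pose out of reach is approached as far as the arm can. A call is refused whole if a number of a shift passes 1 or a number of a turn 1, either way. A call with a gripper value outside its range is refused whole. The fingers move at their own pace and stop on an object; FORCE is the grip in N (left out, the last holds). Time passes only in rows, so rows that do not move let the fingers close. It gives the time, the measured TCP pose, the force, the opening and the grip force at its end, in the units of the state.
- read_state(): the state, without advancing time (a new reading comes with each control period).
- camera(name): name is "side" or "top"; returns (picture, depth): 384x512x3 uint8, red, green, blue; 384x512 float32, mm along the optical axis (not along the pixel's ray), 0 where there is no reading.
- camera_info(name): a dict with "intrinsics" (3x3 intrinsics, pixels), "k1" (the pictures are not rectified: a ray, as slopes to the right and down, at radius r is drawn at 1 + k1 r^2 times it, then the intrinsics apply), "world_from_camera" (4x4, takes a point from camera to world coordinates). Camera axes: x right, y down, z forward; pixel columns grow to the right and rows downward; lengths in mm; the calibration is good to about 2 mm. A picture is of the moment at which its call begins. camera_info takes no time and is no camera call.
- sign_off(): hands the job in; it is judged then, once.
The state is a dict: "clock": time; "joints": joint angles; "qd": joint speeds; "effort": joint torques, N m; "eef_pos": TCP position; "eef_rot": TCP orientation; "wrist_force": force on the tool from outside, world axes, zero at the start; "moment": the same for the moment, N m; "finger_gap": finger opening in mm; "finger_force": force on a finger pad.
Only numpy, scipy, OpenCV 4.12 (cv2) and the standard library are available. Lean on these libraries where they do the work, as an engineer would, in place of code of your own. Each camera call takes 0.05 s, during which the arm holds its last target. There are 200 camera calls.

## Working session

There is one attempt and no reset: what is moved stays moved. The work goes in short steps, Python scripts to look and compute and a shell command to move; the robot and the scene stay as the last step left them, time stands still between calls to the robot, and variables do not carry over. Pictures are saved under pics/ and viewed, at most 10 in all, crops included, and the job is handed in when it is done.

```bash
mkdir -p pics; cat > h.py <<'E'
import numpy as np, cv2
from cell import *
def grab(n,tag):
    p,d=camera(n); cv2.imwrite(f'pics/{tag}.png',p[:,:,::-1]); np.savez(f'pics/{tag}.npz',p=p,d=d); return p,d
def cloud(n,d):
    i=camera_info(n);K=np.array(i['intrinsics']);T=np.array(i['world_from_camera'])
    h,w=d.shape;u,v=np.meshgrid(np.arange(w),np.arange(h))
    D=np.array([i['k1'],0,0,0,0.])
    r=cv2.undistortPoints(np.stack([u,v],-1).reshape(-1,1,2).astype(float),K,D).reshape(h,w,2)
    P=np.dstack([r[...,0]*d,r[...,1]*d,d]); P=P@T[:3,:3].T+T[:3,3]; P[d<=0]=np.nan; return P
E
python3 - <<'E'
from h import *
for n in('top','side'):
    p,d=grab(n,n+'0'); print(camera_info(n)['world_from_camera'],camera_info(n)['k1'],(d>0).mean())
print(read_state())
a=cv2.imread('pics/top0.png');b=cv2.imread('pics/side0.png')
E
```

```text
[[-1.76062652e-03 -9.81796084e-01  1.89929855e-01  3.46555887e+02]
 [-9.99983879e-01  2.75386429e-03  4.96570193e-03  4.12389580e+01]
 [-5.39834776e-03 -1.89918050e-01 -9.81785105e-01  1.40335996e+03]
 [ 0.00000000e+00  0.00000000e+00  0.00000000e+00  1.00000000e+00]] -0.043771020563452286 0.9959716796875
[[-9.82058438e-01 -1.41835305e-01  1.24273772e-01  4.32473828e+02]
 [-1.88505818e-01  7.56447536e-01 -6.26300792e-01  8.38889670e+02]
 [-5.17502518e-03 -6.38490307e-01 -7.69612466e-01  1.05858607e+03]
 [ 0.00000000e+00  0.00000000e+00  0.00000000e+00  1.00000000e+00]] -0.17167115114422224 0.9959615071614584
{'clock': 0.1, 'joints': array([-1.36060691e+00,  3.00434744e-01,  1.52148357e+00, -1.19270734e-05,
        1.32071057e+00, -6.66011767e-02]), 'qd': array([-0.00112216, -0.00063973,  0.00092517,  0.0001214 ,  0.0008595 ,
        0.0003011 ]), 'effort': array([ 1.88361249e-03, -5.32642615e+01, -3.53279936e+01,  7.09860865e-02,
        2.34930374e-02, -5.85734460e-05]), 'eef_pos': array([ 150.24496604, -528.8472393 ,  204.94752576]), 'eef_rot': array([-3.14055796e+00, -5.74355616e-05,  2.76793524e-01]), 'wrist_force': array([ 0.7071036 , -0.65870206,  0.59233941]), 'moment': array([0.01085451, 0.04420729, 0.01137403]), 'finger_force': 0.0, 'finger_gap': 94.17409292860752}
```

View pics/top0.png

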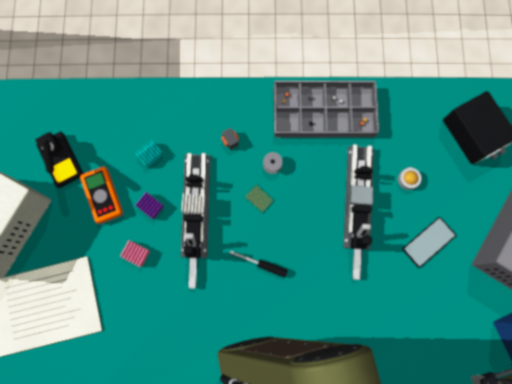

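View pics/side0.png

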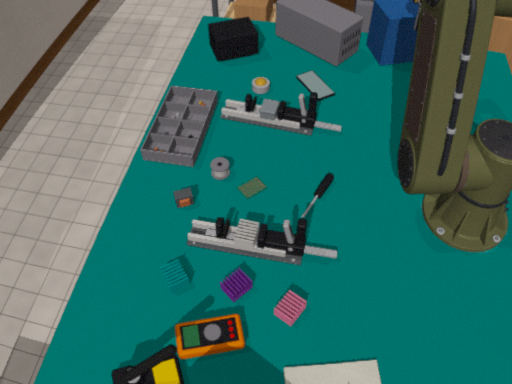

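The top view shows the clamp with the finned silver heat sink at about (194,204), and its handle near (192,243). The clamp with the plain box is at (361,196). Things that could be mistaken for the heat sink are the pink block (135,253), the purple (149,205), the turquoise (149,153) and the plain grey box (361,196). I choose the silver finned one at (194,204), which is at (245,235) in the side view. Next I check it in a close crop.

```bash
python3 - <<'E'
from h import *
t=np.load('pics/top0.npz');s=np.load('pics/side0.npz')
a=cv2.resize(t['p'][140:300,160:230],None,fx=4,fy=3.7,interpolation=cv2.INTER_CUBIC)
b=cv2.resize(s['p'][200:280,180:345],None,fx=3,fy=3,interpolation=cv2.INTER_CUBIC)
c=np.zeros((592,780,3),np.uint8);c[:,:280]=a[:592];c[:240,285:780]=b[:240,:495]
cv2.imwrite('pics/crop.png',c[:,:,::-1])
P=cloud('top',t['d']); Q=cloud('side',s['d'])
R=P[140:300,160:230].reshape(-1,3)
S=Q[190:280,180:345].reshape(-1,3)
print(camera_info('top')['intrinsics'])
for nm,R in(('top',R),('side',S)):
  # clamp axis: fit to points with z in 15..40 
  m=(R[:,2]>12)&(R[:,2]<160); r=R[m]
  print(nm,len(r),r.min(0),r.max(0))
  mu=r.mean(0);w=np.linalg.svd((r-mu)[:,:2],full_matrices=False)[2][0];print(mu,w,np.degrees(np.arctan2(w[1],w[0])))
  for x0 in range(240,620,12):
    k=r[(r[:,0]>=x0)&(r[:,0]<x0+12)]
    if len(k): 
      h=k[k[:,2]>k[:,2].max()-10]; print(x0,len(k),'zmax %.0f ymid %.1f  y %.0f..%.0f'%(k[:,2].max(),h[:,1].mean(),k[:,1].min(),k[:,1].max()))
E
```

```text
[[492.55144534   0.         247.41415355]
 [  0.         492.55144534 194.10762431]
 [  0.           0.           1.        ]]
top 2157 [352.73741361 100.7623778   12.00535694] [775.12754166 300.95126623 141.94864612]
[555.33334963 195.86379579  50.31520113] [-0.99920684  0.03982063] 177.71784234160344
348 21 zmax 29 ymid 202.0  y 193..210
360 35 zmax 33 ymid 201.8  y 193..211
372 28 zmax 29 ymid 202.0  y 194..211
384 28 zmax 30 ymid 201.9  y 194..211
396 31 zmax 29 ymid 201.7  y 194..211
408 25 zmax 32 ymid 200.5  y 192..209
420 30 zmax 31 ymid 200.4  y 186..209
432 113 zmax 141 ymid 200.9  y 176..219
444 77 zmax 142 ymid 199.9  y 168..233
456 59 zmax 138 ymid 201.0  y 165..233
468 94 zmax 129 ymid 199.9  y 171..228
480 84 zmax 128 ymid 200.0  y 163..236
492 68 zmax 61 ymid 195.9  y 163..228
504 90 zmax 64 ymid 199.8  y 169..224
516 83 zmax 60 ymid 201.3  y 163..234
528 101 zmax 74 ymid 197.4  y 163..235
540 83 zmax 76 ymid 198.4  y 164..232
552 85 zmax 67 ymid 195.4  y 169..230
564 98 zmax 69 ymid 198.4  y 170..299
576 107 zmax 69 ymid 197.6  y 164..296
588 93 zmax 67 ymid 199.2  y
[... 451 characters left out ...]
0
408 69 zmax 30 ymid 124.4  y 4..210
420 76 zmax 30 ymid 145.9  y 5..210
432 153 zmax 142 ymid 201.6  y 11..222
444 214 zmax 144 ymid 201.7  y 72..236
456 135 zmax 142 ymid 202.3  y 179..237
468 141 zmax 124 ymid 200.3  y 190..233
480 174 zmax 129 ymid 201.5  y 183..226
492 116 zmax 125 ymid 196.6  y 180..227
504 116 zmax 60 ymid 200.7  y 178..226
516 120 zmax 60 ymid 200.4  y 179..234
528 139 zmax 75 ymid 198.8  y 173..231
540 132 zmax 75 ymid 199.5  y 173..312
552 158 zmax 69 ymid 195.8  y 169..318
564 177 zmax 70 ymid 199.6  y 170..320
576 189 zmax 71 ymid 197.9  y 168..322
588 177 zmax 71 ymid 196.0  y 167..323
600 125 zmax 69 ymid 198.3  y 164..328
612 82 zmax 35 ymid 202.4  y 171..326
```

View pics/crop.png

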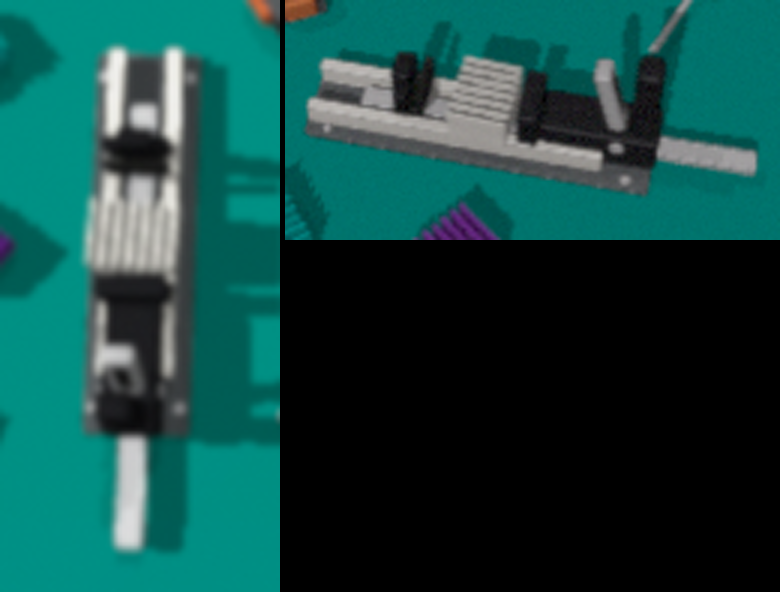

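The crop confirms it: silver fins in the black jaws, handle at crop (125,410), trigger just ahead of it, and the sliding jaw further up. Next I measure the handle, trigger and axis more precisely.

```bash
python3 - <<'E'
from h import *
for n,sl in(('top',(slice(140,300),slice(160,230))),('side',(slice(190,280),slice(180,345)))):
  t=np.load(f'pics/{n}0.npz');P=cloud(n,t['d'])[sl].reshape(-1,3);c=t['p'][sl].reshape(-1,3).max(1)
  P_=P[(abs(P[:,1]-200)<60)];C=c[(abs(P[:,1]-200)<60)]
  def q(nm,m):
    k=P_[m];print(n,nm,len(k),'med',np.median(k,0).round(1),'min',k.min(0).round(1),'max',k.max(0).round(1))
  x,y,z=P_.T
  q('handletop',(z>132)&(x<470)); q('handle>100',(z>100)&(x<466))
  q('trig',(z>105)&(x>468)&(x<500)); q('trigtop',(z>118)&(x>468)&(x<500))
  q('fixjaw',(z>66)&(x>515)&(x<552)); q('jaw',(z>72)&(x>615)&(x<700))
  q('heatsink',(z>56)&(x>554)&(x<612))
  b=(z>18)&(z<32)&(x<420)&(abs(y-202)<12);q('bar',b);print(np.polyfit(x[b],y[b],1))
E
```

```text
top handletop 74 med [445.9 200.2 136.3] min [435.5 187.9 132. ] max [456.4 213.4 141.9]
top handle>100 101 med [445.4 198.8 135. ] min [435.1 187.8 101.2] max [456.7 214.1 141.9]
top trig 57 med [480.9 200.1 121.7] min [473.9 189.1 106.1] max [488.9 211.7 129.4]
top trigtop 43 med [483.2 200.2 123. ] min [475.7 190.  119.1] max [488.9 211.1 129.4]
top fixjaw 112 med [541.2 197.   69.7] min [532.7 174.8  66.2] max [549.9 222.3  75.7]
top jaw 59 med [649.4 197.5  80.8] min [642.7 176.2  72.4] max [657.  209.6  88.1]
top heatsink 161 med [580.6 199.   63.2] min [556.  168.5  56.1] max [607.2 229.6  70.4]
top bar 164 med [384.2 201.9  24.6] min [352.7 192.9  18.2] max [418.8 211.2  31.3]
[-9.56305958e-03  2.05429199e+02]
side handletop 90 med [449.2 202.2 138.3] min [438.3 187.6 132.1] max [459.8 214.2 143.8]
side handle>100 162 med [449.1 208.7 134.9] min [438.  187.6 100.2] max [460.6 214.5 143.8]
side trig 74 med [484.3 204.2 123.2] min [476.3 191.4 105.2] max [493.6 211.8 129.4]
side trigtop 50 med [486.  201.  124.7] min [478.7 191.4 119.1] max [493.6 211.8 129.4]
side fixjaw 126 med [541.9 199.2  71.2] min [532.9 173.   66.4] max [551.4 224.9  75.4]
side jaw 77 med [650.2 198.4  83.2] min [630.7 182.9  72.3] max [660.9 218.7  88.1]
side heatsink 414 med [582.6 198.4  62.9] min [555.6 164.5  56. ] max [609.2 230.2  71. ]
side bar 186 med [387.  202.4  24.7] min [352.  191.1  18.4] max [419.8 211.7  30. ]
[3.14892950e-03 2.00477577e+02]
```

```bash
python3 -m handwheel '0.5 0.7 0.1 0.7 0;0.5 0.7 0.1 0.7 0;0.5 0.7 0.1 0.7 0;0.5 0.7 0 0.7 0;0.5 0.7 0 0.7 0;0.5 0.7 0 0.7 0;0.5 0.7 0 0.7 0;0.5 0.7 0 0.7 0;0.5 0.7 0 0.7 0;0.5 0.7 0 0.7 0;0.5 0.7 0 0.7 0;0.5 0.7 0 0.7 0' 25
python3 -m handwheel '0.2 0.9 0 0.7 0;0.2 0.9 0 0.7 0;0.2 0.9 0 0.7 0;0.2 0.9 0 0.7 0;0.2 0.9 0 0.7 0;0.2 0.9 0 0.7 0;0.2 0.9 0 0.7 0;0.2 0.9 0 0.7 0;0 0.9 0 0.6 0;0 0.9 0 0 0;0 0 0 0 0;0 0 0 0 0'
```

```text
clock: 1.1
eef_pos: [390.9, -191.4, 217.4]
eef_rot: [-3.142, 0.0, 1.013]
wrist_force: [0.5, -0.5, 0.1]
finger_gap: 94.2
finger_force: 0.0
clock: 2.1
eef_pos: [453.9, 168.1, 217.0]
eef_rot: [-3.141, 0.0, 1.554]
wrist_force: [0.8, -0.9, -0.4]
finger_gap: 93.7
finger_force: 0.0
```

```bash
python3 -m handwheel '0.04 0.8 0 0 0;0 0 -0.5 0 0;0 0 -0.5 0 0;0 0 -0.5 0 0;0 0 -0.5 0 0;0 0 -0.5 0 0;0 0 -0.4 0 0;0 0 0 0 0;0 0 0 0 0'
```

```text
clock: 2.85
eef_pos: [455.9, 197.9, 101.4]
eef_rot: [-3.14, 0.001, 1.55]
wrist_force: [-0.8, -0.2, 0.2]
finger_gap: 94.1
finger_force: 0.0
```

```bash
python3 -m handwheel '0 0.07 0 0 0.3;0 0 0 0 1;0 0 0 0 1;0 0 0 0 1;0 0 0 0 1;0 0 0 0 1;0 0 0 0 1' 25;  python3 -m handwheel '0 0 0 0 1;0 0 0 0 1;0 0 0 0 1'; python3 - <<'E'
from h import *
grab('side','side1');p=cv2.imread('pics/side1.png')[190:290,170:350]
cv2.imwrite('pics/side1c.png',cv2.resize(p,None,fx=4,fy=4))
E
```

```text
clock: 3.43
eef_pos: [458.4, 202.0, 103.4]
eef_rot: [3.135, -0.002, 1.551]
wrist_force: [11.1, -1.3, 7.7]
finger_gap: 50.8
finger_force: 5.0
clock: 3.68
eef_pos: [454.8, 202.2, 103.2]
eef_rot: [-3.14, -0.001, 1.551]
wrist_force: [-19.2, -1.1, 26.0]
finger_gap: 37.9
finger_force: 25.0
```

View pics/side1c.png

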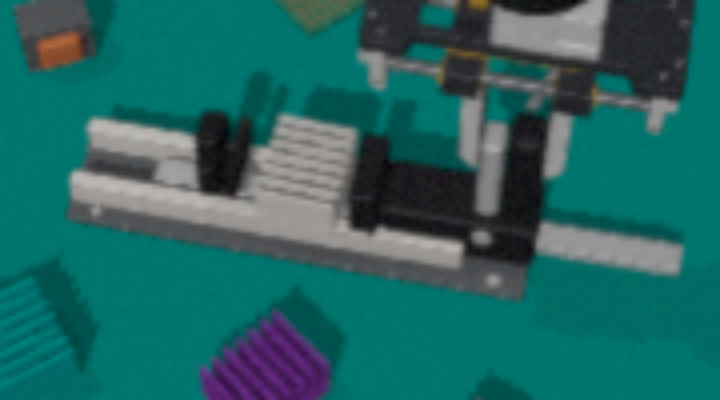

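The trigger is squeezed home: the gap is 38 mm, with the trigger upright at crop (490,170). The jaw, at crop (225,150), has moved closer. Now I repeat the squeeze.

```bash
for i in 1 ; do python3 -m handwheel '0 0 0 0 0.25;0 0 0 0 0.25;0 0 0 0 0.25;0 0 0 0 0.25;0 0 0 0 0.25;0 0 0 0 0.25' | grep -E 'clock|gap|wrist'; python3 -m handwheel '0 0 0 0 1;0 0 0 0 1;0 0 0 0 1;0 0 0 0 1;0 0 0 0 1;0 0 0 0 1;0 0 0 0 1;0 0 0 0 1'; done
```

```text
clock: 4.23
wrist_force: [0.5, -0.1, -0.7]
finger_gap: 69.9
clock: 4.9
eef_pos: [454.8, 202.0, 102.7]
eef_rot: [-3.139, -0.0, 1.551]
wrist_force: [-16.2, -2.1, 24.2]
finger_gap: 37.8
finger_force: 25.0
```

```bash
python3 -m handwheel '0 0 0 0 0.25;0 0 0 0 0.25;0 0 0 0 0.25;0 0 0 0 0.25;0 0 0 0 0.25;0 0 0 0 0.25' | grep -E 'gap'; python3 -m handwheel '0 0 0 0 1;0 0 0 0 1;0 0 0 0 1;0 0 0 0 1;0 0 0 0 1;0 0 0 0 1;0 0 0 0 1;0 0 0 0 1'
python3 -m handwheel '0 0 0 0 0.25;0 0 0 0 0.25;0 0 0 0 0.25;0 0 0 0 0.25;0 0 0 0 0.25;0 0 0 0 0.25' | grep -E 'gap'; python3 -m handwheel '0 0 0 0 1;0 0 0 0 1;0 0 0 0 1;0 0 0 0 1;0 0 0 0 1;0 0 0 0 1;0 0 0 0 1;0 0 0 0 1'
python3 - <<'E'
from h import *
p,d=grab('side','side2');P=cloud('side',d)[190:280,180:345].reshape(-1,3)
P=P[abs(P[:,1]-200)<60];x,y,z=P.T
k=P[(z>74)&(x>585)&(x<680)];print(k.min(0),k.max(0),np.median(k,0))
k=P[(z>56)&(z<68)&(x>552)&(x<600)];print(k.min(0),k.max(0))
E
```

```text
finger_gap: 70.1
clock: 6.07
eef_pos: [454.8, 202.0, 102.7]
eef_rot: [-3.139, -0.0, 1.551]
wrist_force: [-16.4, -1.6, 23.4]
finger_gap: 37.6
finger_force: 25.0
finger_gap: 69.9
clock: 7.23
eef_pos: [454.8, 202.0, 102.8]
eef_rot: [-3.139, -0.0, 1.551]
wrist_force: [-18.0, -3.2, 24.4]
finger_gap: 37.4
finger_force: 25.0
[615.610698   184.61022046  74.38072278] [631.33246877 211.48070705  89.638333  ] [622.26743018 198.70385606  83.14439649]
[552.41919122 165.56660855  56.08444251] [599.73711526 229.32656117  67.99753187]
```

```bash
python3 -m handwheel '0 0 0 0 0.25;0 0 0 0 0.25;0 0 0 0 0.25;0 0 0 0 0.25;0 0 0 0 0.25;0 0 0 0 0.25' | grep -E 'gap'; python3 -m handwheel '0 0 0 0 1;0 0 0 0 1;0 0 0 0 1;0 0 0 0 1;0 0 0 0 1;0 0 0 0 1;0 0 0 0 1;0 0 0 0 1'| grep -E 'gap|wrist'
python3 -m handwheel '0 0 0 0 0.25;0 0 0 0 0.25;0 0 0 0 0.25;0 0 0 0 0.25;0 0 0 0 0.25;0 0 0 0 0.25' | grep -E 'gap'; python3 -m handwheel '0 0 0 0 1;0 0 0 0 1;0 0 0 0 1;0 0 0 0 1;0 0 0 0 1;0 0 0 0 1;0 0 0 0 1;0 0 0 0 1'
python3 - <<'E'
from h import *
p,d=grab('side','side3');P=cloud('side',d)[190:280,180:345].reshape(-1,3)
P=P[abs(P[:,1]-200)<60];x,y,z=P.T
k=P[(z>74)&(x>585)&(x<680)];print(k.min(0),k.max(0),np.median(k,0))
cv2.imwrite('pics/side3c.png',cv2.resize(p[190:290,170:350,::-1],None,fx=4,fy=4))
E
```

```text
finger_gap: 70.1
wrist_force: [-18.1, -2.6, 25.3]
finger_gap: 37.7
finger_gap: 70.2
clock: 9.62
eef_pos: [455.1, 201.9, 102.8]
eef_rot: [-3.14, 0.0, 1.551]
wrist_force: [-15.3, -2.8, 23.3]
finger_gap: 38.1
finger_force: 25.0
[607.61219857 182.52990927  74.93872463] [624.70202265 209.89077782  88.07251068] [614.90596363 198.56383101  83.32209648]
```

View pics/side3c.png

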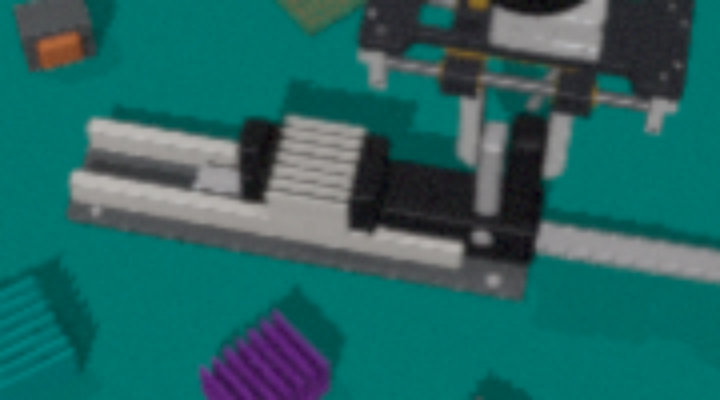

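The heat sink at crop (315,175) now touches both jaws. I do more squeezes to see whether the jaw still moves.

```bash
python3 -m handwheel '0 0 0 0 0.25;0 0 0 0 0.25;0 0 0 0 0.25;0 0 0 0 0.25;0 0 0 0 0.25;0 0 0 0 0.25' | grep -E 'gap'; python3 -m handwheel '0 0 0 0 1;0 0 0 0 1;0 0 0 0 1;0 0 0 0 1;0 0 0 0 1;0 0 0 0 1;0 0 0 0 1;0 0 0 0 1;0 0 0 0 1;0 0 0 0 1'| grep -E 'gap|wrist'
python3 -m handwheel '0 0 0 0 0.25;0 0 0 0 0.25;0 0 0 0 0.25;0 0 0 0 0.25;0 0 0 0 0.25;0 0 0 0 0.25' | grep -E 'gap'; python3 -m handwheel '0 0 0 0 1;0 0 0 0 1;0 0 0 0 1;0 0 0 0 1;0 0 0 0 1;0 0 0 0 1;0 0 0 0 1;0 0 0 0 1;0 0 0 0 1;0 0 0 0 1'
python3 - <<'E'
from h import *
p,d=grab('side','side4');P=cloud('side',d)[190:280,180:345].reshape(-1,3)
P=P[abs(P[:,1]-200)<60];x,y,z=P.T
k=P[(z>74)&(x>585)&(x<680)];print(k.min(0),k.max(0),np.median(k,0))
a=np.load('pics/side3.npz')['p'].astype(int);print(abs(a-p)[200:270,180:270].mean(),np.abs(a-p)[300:,:100].mean())
E
```

```text
finger_gap: 69.9
wrist_force: [-14.1, -3.4, 21.8]
finger_gap: 38.8
finger_gap: 70.2
clock: 12.33
eef_pos: [455.3, 201.9, 102.9]
eef_rot: [-3.141, -0.0, 1.551]
wrist_force: [-13.6, -3.2, 22.2]
finger_gap: 39.0
finger_force: 25.0
[607.68830887 182.79088016  74.00517929] [623.16138587 209.94357818  88.71994355] [614.8693184  199.70678202  83.23811621]
1.7253439153439154 1.3126190476190476
```

```bash
python3 -m handwheel '0 0 0 0 0.25;0 0 0 0 0.25;0 0 0 0 0.25;0 0 0 0 0.25;0 0 0 0 0.25;0 0 0 0 0.25' | grep -E 'gap'; python3 -m handwheel '0 0 0 0 1;0 0 0 0 1;0 0 0 0 1;0 0 0 0 1;0 0 0 0 1;0 0 0 0 1;0 0 0 0 1;0 0 0 0 1;0 0 0 0 1;0 0 0 0 1;0 0 0 0 1;0 0 0 0 1'| grep -E 'gap|wrist|clock'
python3 -m handwheel '0 0 0 0 0.1;0 0 0 0 0;0 0 0 0 0;0 0 0 0 0;0 0 0 0 0;0 0 0 0 0;0 0 0 0 0;0 0 0 0 0;0 0 0 0 0;0 0 0 0 0'|grep -E 'gap|wrist'
python3 - <<'E'
from h import *
p,d=grab('side','side5');P=cloud('side',d)[190:280,180:345].reshape(-1,3)
P=P[abs(P[:,1]-200)<60];x,y,z=P.T
k=P[(z>74)&(x>585)&(x<680)];print(k.min(0),k.max(0),np.median(k,0))
cv2.imwrite('pics/side5c.png',cv2.resize(p[190:290,170:350,::-1],None,fx=4,fy=4))
E
```

```text
finger_gap: 70.1
clock: 13.88
wrist_force: [-13.6, -3.3, 21.9]
finger_gap: 38.7
wrist_force: [-0.3, 0.5, -0.1]
finger_gap: 94.0
[609.34503428 182.64601483  74.00714207] [625.1988695  211.00396787  88.15497814] [617.57523503 198.7553053   83.61817445]
```

View pics/side5c.png

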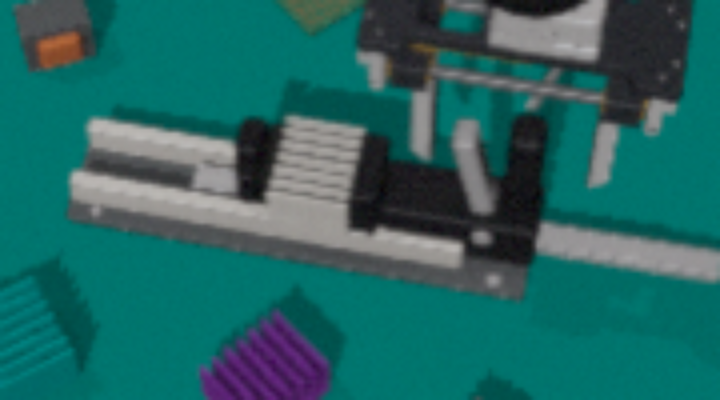

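The heat sink still touches both jaws, but the jaw at crop (252,160) may have eased back by 2–3 mm on release. I measure that more carefully, released against squeezed, with the bar's rear end as a second marker.

```bash
cat >> h.py <<'E'
def meas(n=6):
    o=[]
    for i in range(n):
        p,d=camera('side');P=cloud('side',d)[190:280,180:345].reshape(-1,3)
        P=P[abs(P[:,1]-200)<60];x,y,z=P.T
        k=P[(z>74)&(x>585)&(x<680)]; h=P[(z>52)&(x>552)&(x<602)]
        Q=cloud('side',d)[230:275,330:420].reshape(-1,3);b=Q[(Q[:,2]>18)&(Q[:,2]<32)&(abs(Q[:,1]-202)<15)]
        o.append([np.median(k[:,0]),k[:,0].mean(),len(k),b[:,0].min(),np.percentile(b[:,0],3)])
    print(np.mean(o,0).round(2),np.std(o,0).round(2)); return p
E
python3 -c "
from h import *
meas()"
python3 -m handwheel '0 0 0 0 1;0 0 0 0 1;0 0 0 0 1;0 0 0 0 1;0 0 0 0 1;0 0 0 0 1;0 0 0 0 1;0 0 0 0 1;0 0 0 0 1;0 0 0 0 1;0 0 0 0 1;0 0 0 0 1'| grep -E 'gap|wrist|clock|pos'
python3 -c "
from h import *
meas()"
python3 -m handwheel '0 0 0 0 0.25;0 0 0 0 0.25;0 0 0 0 0.25;0 0 0 0 0.25;0 0 0 0 0.25;0 0 0 0 0.25' | grep -E 'gap'
python3 -c "
from h import *
meas()"
```

```text
[617.27 617.35  70.33 319.91 320.77] [0.25 0.06 0.75 0.15 0.13]
clock: 16.07
eef_pos: [456.1, 202.0, 103.2]
wrist_force: [-9.8, -2.7, 21.9]
finger_gap: 40.0
[615.01 615.12  70.33 317.41 318.67] [0.2  0.09 0.75 0.12 0.11]
finger_gap: 70.0
[616.57 616.77  71.17 319.37 320.61] [0.1  0.09 1.34 0.16 0.14]
```

```bash
python3 - <<'E'
from h import *
for n,f in(('side','side0'),('top','top0'),('side','side5')):
  P=cloud(n,np.load(f'pics/{f}.npz')['d']).reshape(-1,3)
  P=P[(abs(P[:,1]-199)<40)&(P[:,0]>525)&(P[:,0]<670)&(P[:,2]>44)];x,y,z=P.T
  print(f)
  for a in range(525,670,3):
    k=P[(x>=a)&(x<a+3)]
    if len(k): print(a,len(k),'z %.0f..%.0f y %.0f..%.0f'%(k[:,2].min(),k[:,2].max(),k[:,1].min(),k[:,1].max()),end=' | ')
  print()
E
```

```text
side0
525 18 z 48..58 y 180..219 | 528 17 z 46..58 y 181..218 | 531 30 z 45..73 y 180..221 | 534 29 z 46..74 y 176..223 | 537 26 z 50..75 y 173..224 | 540 27 z 45..75 y 176..223 | 543 29 z 46..73 y 173..225 | 546 28 z 47..75 y 174..225 | 549 11 z 66..74 y 179..219 | 555 21 z 45..68 y 170..201 | 558 35 z 44..69 y 169..229 | 561 30 z 47..68 y 169..230 | 564 29 z 47..69 y 170..229 | 567 28 z 48..69 y 170..230 | 570 31 z 50..70 y 171..229 | 573 28 z 44..70 y 170..231 | 576 30 z 47..69 y 168..228 | 579 25 z 49..70 y 170..229 | 582 30 z 45..69 y 168..228 | 585 33 z 45..71 y 169..228 | 588 28 z 50..68 y 167..228 | 591 29 z 44..68 y 169..227 | 594 26 z 44..71 y 169..228 | 597 33 z 45..68 y 167..226 | 600 31 z 46..69 y 164..228 | 603 28 z 44..68 y 168..229 | 606 24 z 44..66 y 164..228 | 609 2 z 60..62 y 222..223 | 630 41 z 45..73 y 174..219 | 633 27 z 47..76 y 177..220 | 636 20 z 48..71 y 174..219 | 639 1 z 50..50 y 217..217 | 642 32 z 44..85 y 179..214 | 645 37 z 46..88 y 174..220 | 648 27 z 45..87 y 170..221 | 651 22 z 45..86 y 185..220 | 654 25 z 44..87 y 183..220 | 657 12 z 50..87 y 188..
[... 1438 characters left out ...]
28 | 555 31 z 48..66 y 167..228 | 558 28 z 46..69 y 169..227 | 561 31 z 47..69 y 164..227 | 564 29 z 45..69 y 164..228 | 567 30 z 44..69 y 170..227 | 570 30 z 48..69 y 168..228 | 573 30 z 45..68 y 165..228 | 576 30 z 45..69 y 166..229 | 579 29 z 46..69 y 169..229 | 582 31 z 44..70 y 168..227 | 585 29 z 49..68 y 169..227 | 588 31 z 45..69 y 168..228 | 591 32 z 45..67 y 166..227 | 594 29 z 44..69 y 167..227 | 597 29 z 44..69 y 166..227 | 600 35 z 45..73 y 168..227 | 603 22 z 50..74 y 175..220 | 606 24 z 47..71 y 174..220 | 609 36 z 45..88 y 174..220 | 612 23 z 50..88 y 188..221 | 615 27 z 50..86 y 172..221 | 618 24 z 44..86 y 173..220 | 621 20 z 57..86 y 183..220 | 624 12 z 60..86 y 192..209 |
```

In the first views the pad sat 12 mm ahead of the jaw plate. It now sits about 8 mm ahead, so the pad is pressed in by 3 mm or more. The released jaw face is about 47 mm from the fixed jaw, as specified, and more squeezes do not change it. Now I withdraw.

```bash
python3 -m handwheel '0 0 0 0 0;0 0 0 0 0;0 0 0 0 0;0 0 0 0 0;0 0 0.5 0 0;0 0 0.7 0 0;0 0 0.7 0 0;0 0 0.7 0 0;0 0 0.7 0 0;0 0 0.7 0 0;0 0 0 0 0;0 0 0 0 0'
python3 - <<'E'
from h import *
p=meas(3);grab('top','top9')
a=cv2.resize(p[60:290,170:350],None,fx=2.5,fy=2.5)
cv2.imwrite('pics/fin.png',a[:,:,::-1])
E
```

```text
clock: 18.17
eef_pos: [456.2, 201.9, 262.4]
eef_rot: [3.139, -0.001, 1.551]
wrist_force: [-0.2, -0.2, 0.4]
finger_gap: 93.9
finger_force: 0.0
[616.77 617.03  72.67 319.13 320.74] [0.3  0.02 1.25 0.12 0.22]
```

View pics/fin.png

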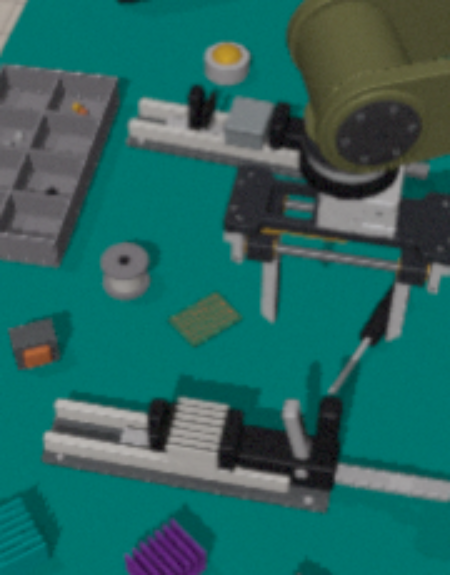

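The heat sink at (195,435) is held between the jaws, the trigger at (295,425) has sprung back, the other clamp is untouched, and the gripper is clear.

```bash
python3 -c "
from cell import *
print(sign_off())"
```

```text
the job is handed in; nothing more can be done
None
```

The heat sink is clamped against the fixed jaw: the released jaw settles about 47 mm from the fixed jaw and further squeezes bring it no closer; the gripper is withdrawn, the other clamp was not touched, and the job was handed in at about 18 s (no verdict was returned).

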